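Copy a bracket angle with the bevel on the welding bench

TASK

Copy the angle of the sample corner bracket to the new one. Swing the bevel's blade until it bears lightly and flush on the sample's slanted leg, press the lock knob down, then slide the locked bevel along its rail right up to the far stop so that the blade carries the new bracket's stiff leg to the same angle; do not move that leg by hand, do not force the blade or the lock, leave the other things on the bench alone, and let go at the end.

Things in the scene. Friction and masses are not known exactly. Their poses are not given: they have to be found in the camera images.
- jig: Fixed bevel jig: steel rail 370 mm long along the jig's y, with end stops. Origin on the bench; +x points from the rail to the side where blade and bracket legs lie, z up. Rail: x -80 to -30 mm, 30 mm high; stops 58 mm high. The bevel's pivot travels on the line x = 0 from the sample station (y = +120 mm) to the new bracket's station (y = -120 mm).
- sample: Sample bracket's slanted leg (fixed, +y end): steel bar on edge, 8 mm thick, 50 mm high, along its own +x from 30 to 130 mm; the face towards the blade is at its y = +6 mm. Origin on the bench at the sample station's pivot point; its yaw is the angle to copy.
- blade: Bevel blade: steel bar 12 mm thick, 130 mm long along its +x, z 20 to 47 mm. Origin on its pivot at bench height; moves with the carriage. Swings with light friction (0.06 N m), stays where left. Starts at the sample station, 0.2 to 0.85 rad clockwise (from above) of the sample's leg; pushed towards jig +y it seats flush on it, then both yaws agree. Push lightly, 3 to 8 N at 100 mm out; over 20 N is too hard.
- lock: Lock: dark mushroom knob 32 mm across over the pivot; origin at the centre of its top, 95 mm above the bench when unlocked. Pressed straight down it moves easily (3 to 6 N) for about 10 mm and bottoms with its top at 85 mm; finish with some 10 to 15 N (never over 35). It stays down by itself and clamps the blade, which then creeps less than a degree under the new leg's push.
- carriage (a joint): The carriage that carries blade, lock and handle along the rail: 0 m at the sample station (start), 0.240 m hard against the far stop at the new bracket's station; grows towards the jig's -y. It slides with 3 N of friction (some 2 N more at 80 mm/s) and stays where it is left; turning the new leg adds 1 to 3 N. Push on till it bears on the stop with about 9 N.
- post (a point): Centre of the gripping length of the carriage's upright black round handle, 24 mm diameter, 85 mm above the bench, free from 62 to 108 mm; it stands 55 mm from the pivot towards the rail (jig's -x) and moves with the carriage.
- leg: New bracket's slanted leg (-y end): bar of the sample's size, along its +x from 30 to 130 mm, face towards the blade at its y = -6 mm. Origin on the bench on its hinge, which is below the blade's pivot once the carriage is at the far stop. Turns with friction (0.13 N m), stays where left; starts 0.2 to 0.85 rad counter-clockwise of the sample's angle. The locked blade pushes it; the robot must not.
- magnet_square: bystander: grey square magnet 70 x 70 x 16 mm
- wrench: bystander: steel wrench
- offcut: bystander: small L-shaped steel offcut, 60 x 35 mm, 34 mm high, lying just beyond the reach of the blade
- hammer: bystander: hammer
- brush: bystander: brush
- spray: bystander: grey spray can, 130 mm tall
- flange: bystander: steel ring 76 mm across
Things that resemble listed ones, but are neither listed nor needed, are in the scene too. Leave any black or yellow look-alike of the sample alone.

How it is judged:
On the way, in this order (a step that is already met when the one before it is completed fails the run):
1. the blade bears on the sample's slanted leg (over 1 N), flush within 0.02 rad (contact force between blade and sample above 1 N and angle between the x axis of blade and the x axis of sample, either way round below 0.02 rad), for 0.2 s.
2. the lock knob is down, with the blade at the sample's angle within 0.025 rad and the bevel still at the sample (z of lock in the frame of jig below 0.087 m and angle between the x axis of blade and the x axis of sample, either way round below 0.025 rad and value of joint carriage below 0.01 m), for 0.2 s.
3. the bevel is against the far stop (within 2 mm) (value of joint carriage above 0.238 m), for 0.1 s.
At the end, for the whole second after the job is handed in: The locked bevel stands against the far stop (within 2 mm), its lock knob still down, and both the blade and the new bracket's leg lie at the sample leg's angle within 0.03 rad (1.7 degrees), at rest (value of joint carriage above 0.238 m and z of lock in the frame of jig below 0.087 m and angle between the x axis of each of blade, leg and the x axis of sample, either way round below 0.03 rad and angular speed of leg below 0.02 rad/s); the robot touches nothing.
It fails at once if blade pressed on the sample with more than 20 N (contact force between blade and sample above 20 N).
It fails at once if lock knob pressed with more than 35 N (contact force between any of the fingers, the arm and lock above 35 N).
It fails at once if the new leg touched by the robot (contact force between any of the fingers, the arm and leg above 0.5 N).
It fails at once if a bystander shifted by more than 20 mm (distance of any of magnet_square, wrench, offcut, hammer, brush, spray, flange from where it was at the start of the episode above 0.02 m).
It also fails if it takes over 64 s, if anything falls off the work surface, if the arm or the gripper's body presses on something with over 40 N, if the wrist force passes 120 N, or if a joint passes its speed limit or range.

ROBOT

A 6-joint arm with a two-finger parallel gripper is mounted at the origin on the work surface. World frame = base frame: x ahead of the robot, y to its left, z up, the work surface at z = 0. Lengths are in m, angles in rad, forces in N, time in s.
With the tool pointing down it reaches from about 0.35 to 0.975 m from the base axis. Payload 4.9 kg.
Tool frame: the origin (TCP) lies on the mounting face of the last link; the fingertips stand 173 mm ahead of it and the grasp point (between the pads) lies 155 mm ahead of it (tcp_to_grasp is the distance from the TCP to the grasp point, in m); z points along the fingers, y is the line along which they close (so a half turn about z gives the same grasp; the last joint's range is limited). The gripper opens to 85 mm and grips with 20 to 120 N. Pads are 22 mm wide; open, the fingers measure 114 mm over their backs; the gripper's body (76 mm by 85 mm) begins 54 mm behind the grasp point. The pads swing forward as they close: fully open they stand 13 mm farther back than shut.
Start: joints at [1.104, 0.053, 1.613, -0, 1.476, -0.119], TCP at [0.213, 0.588, 0.405] pointing down, gripper open.
Joint ranges: [-3.01, 3.01], [-1.01, 2.22], [0.06, 2.58], [-1.02, 4.17], [0.09, 2.62], [-3.14, 3.14]. Speed limits (rad/s): [2.57, 2.57, 3.14, 3.14, 3.14, 3.14].

INTERFACE

Orientations are given as a rotation vector (axis times angle).
In Python, from station import get_obs, get_image, calibration, finish_job, tcp_to_grasp gives the robot as it stands. The module is installed in compiled form; this text tells all that it offers.
- The arm moves only by the tool arm_command, never from a script. Its argument "plan" is a list that holds one entry, the list of rows, each a list of 6 numbers: the shift along the tool's x, y, z in cm, then the turn, a rotation vector about the tool's x, y, z in rad. A call has 1 to 12 rows; each row is the pose to reach, as a shift and turn from the pose commanded when the call began, along the tool's axes at that moment; what a row does not reach only later rows make up. A row lasts 1/12 s, in which the tool goes at most 41.7 mm and 7.16 degrees, less where a joint would pass 70% of its speed; a pose out of reach is approached as far as the arm can. A call with a gripper value outside its range is refused whole. "gripper" is the closure, from -1 (fully open) to 1 (shut), set as the call begins (left out, the last holds). The fingers move at their own pace and stop on an object; "force" is the grip in N (left out, the last holds). Time passes only in rows, so rows that repeat a pose let the fingers close. It gives the time, the measured TCP pose, the force, the opening and the grip force at its end, in the units of the state.
- get_obs(): the state, without advancing time (a new reading comes with each control period).
- get_image(name): name is "side" or "top"; returns (picture, depth): 400x640x3 uint8, blue, green, red; 400x640 float32, m along the optical axis (not along the pixel's ray), 0 where there is no reading.
- calibration(name): a dict with "fx", "fy", "cx", "cy" (pixels), "pose" (4x4, takes a point from camera to world coordinates). Camera axes: x right, y up, looking along -z (the intrinsics and any distortion apply to the point x, -y, -z); pixel columns grow to the right and rows downward; lengths in m; the calibration is good to about 2 mm. A picture is of the moment at which its call begins. calibration takes no time and is no camera call.
- finish_job(): hands the job in; it is judged then, once.
The state is a dict: "t": time; "q": joint angles; "dq": joint speeds; "effort": joint torques, N m; "tool_pos": TCP position; "tool_rot": TCP orientation; "contact_force": force on the tool from outside, world axes, zero at the start; "wrist_torque": the same for the moment, N m; "opening": finger opening in m; "grip_force": force on a finger pad.
Only numpy, scipy, OpenCV 4.12 (cv2) and the standard library are available. Lean on these libraries where they do the work, as an engineer would, in place of code of your own. Each camera call takes 0.05 s, during which the arm holds its last target. There are 200 camera calls.

## Working session

There is one attempt and no reset: what is moved stays moved. The work goes in short steps, Python scripts to look and compute and a tool call to move; the robot and the scene stay as the last step left them, time stands still between calls to the robot, and variables do not carry over. Pictures are saved under pics/ and viewed, at most 10 in all, crops included, and the job is handed in when it is done.

Besides the shell and the picture viewer there is one more tool, called after "Call:" by a JSON object that holds its "method" and its "body", one argument or row to a line. arm_command: Moves the arm, as the interface text tells. Its arguments: {"type":"object","properties":{"plan":{"type":"array"},"gripper":{"type":"number"},"force":{"type":"number"}},"required":["plan"]}

```bash
mkdir -p pics
cat > h.py <<'E'
import numpy as np, cv2
from station import *
from scipy.spatial.transform import Rotation as R
def cloud(name):
    im,d=get_image(name); c=calibration(name)
    v,u=np.mgrid[0:400,0:640]
    P=np.stack([(u-c['cx'])/c['fx']*d,-(v-c['cy'])/c['fy']*d,-d],-1)
    T=np.array(c['pose']); W=P@T[:3,:3].T+T[:3,3]; W[d==0]=np.nan
    return im,W
E
python3 - <<'E'
from h import *
for n in('top','side'):
    im,W=cloud(n); cv2.imwrite(f'pics/{n}0.png',im); np.savez(f'{n}0.npz',im=im,W=W)
    c=calibration(n); print(n,{k:v for k,v in c.items()})
o=get_obs();print(o['t'],o['tool_pos'],o['tool_rot'],R.from_rotvec(o['tool_rot']).as_matrix().round(3),o['contact_force'],o['opening'])
E
```

```text
top {'fx': 460.78995771290835, 'fy': 460.78995771290835, 'cx': 316.9763067694641, 'cy': 195.52884322190934, 'pose': array([[-0.00367548,  0.98448811, -0.17541282,  0.30839597],
       [-0.99993141, -0.00556898, -0.01030347, -0.05482812],
       [-0.01112051,  0.17536292,  0.98444105,  1.2900729 ],
       [ 0.        ,  0.        ,  0.        ,  1.        ]])}
side {'fx': 460.37748974525454, 'fy': 460.37748974525454, 'cx': 320.0325238538728, 'cy': 201.071577865106, 'pose': array([[ 0.87441614,  0.28716559, -0.39106565, -0.10597729],
       [-0.48482533,  0.54784296, -0.68177158, -1.0883205 ],
       [ 0.01846123,  0.7857506 ,  0.61826788,  1.04503594],
       [ 0.        ,  0.        ,  0.        ,  1.        ]])}
0.1 [0.21290394 0.58736054 0.40358171] [-5.43504594e-01 -3.09365136e+00  2.79221037e-03] [[-0.94   0.341 -0.001]
 [ 0.341  0.94  -0.002]
 [ 0.    -0.002 -1.   ]] [-0.0781217  -0.4336268   0.17252866] 0.08546658463638974
```

View pics/top0.png

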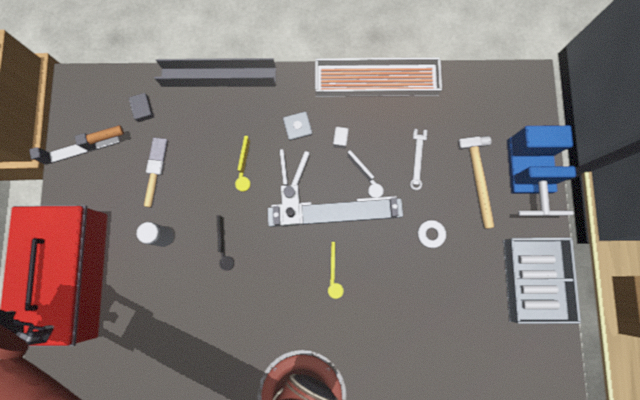

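View pics/side0.png

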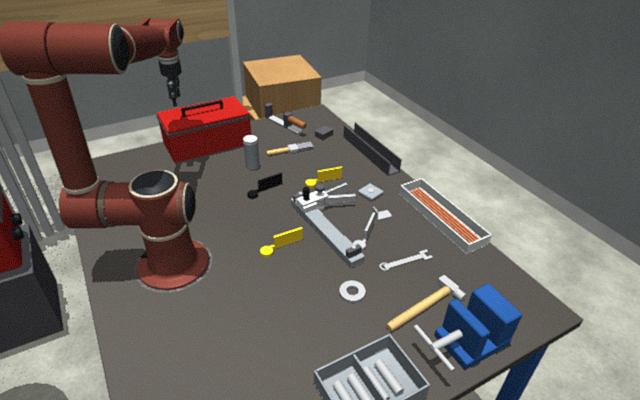

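The top view shows the jig's rail running from (272,215) to (400,207), with the carriage at its left end. The lock knob is at about (290,191), the post at (290,212), the sample leg at (284,165), the blade at (302,165) and the new leg at (361,165). The look-alikes are the yellow brackets at (243,160) and (334,265) and the black one at (222,240). None of them is on the jig. I'll confirm this in an enlarged crop.

Run:
```python
from h import *
z=np.load('top0.npz');im,W=z['im'],z['W']
cv2.imwrite('pics/crop1.png',cv2.resize(im[115:235,260:410],None,fx=5,fy=5,interpolation=cv2.INTER_CUBIC)[:600,:750])
Z=W[...,2]; sub=(slice(115,235),slice(260,410))
v,u=np.mgrid[115:235,260:410]
z_=Z[sub];P=W[sub]
for name,lo,hi,um in (('rail',.022,.037,None),('h40-56',.038,.056,None),('stop/caR',.056,.07,None),('knob',.088,.1,None),('post',.1,.13,None)):
    m=(z_>lo)&(z_<hi); n,l,s,c=cv2.connectedComponentsWithStats(m.astype(np.uint8))
    for i in range(1,n):
        if s[i,4]<8: continue
        q=P[l==i]; mu=q.mean(0); w,V=np.linalg.eigh(np.cov((q-mu)[:,:2].T)); 
        print(name,s[i],'px',(c[i]+[260,115]).round(1),mu.round(4),'ang',np.degrees(np.arctan2(V[1,1],V[0,1])).round(2),'sd',np.sqrt(w).round(4))
```

```text
rail [73 27 13  4 28] px [338.6 143.9] [ 0.6807 -0.1035  0.0311] ang 83.4 sd [0.0017 0.0103]
rail [92 44 21 22 34] px [361.6 169.9] [ 0.605  -0.1668  0.0308] ang -138.8 sd [0.0012 0.0249]
rail [  42   85   90   24 1583] px [345.7 211.3] [ 0.4885 -0.1207  0.0294] ang 93.73 sd [0.0146 0.0701]
rail [137  84   5  18  71] px [399.  207.6] [ 0.498  -0.268   0.0289] ang -178.36 sd [0.0033 0.0151]
rail [ 8 93 10 18 86] px [270.1 217.5] [0.4724 0.088  0.029 ] ang -171.91 sd [0.0046 0.0151]
h40-56 [ 20  34   7  36 107] px [282.6 166.8] [0.6109 0.0531 0.0489] ang -173.25 sd [0.0025 0.0293]
h40-56 [ 88  35  25  29 131] px [359.8 164.4] [ 0.6163 -0.1607  0.0491] ang -139.96 sd [0.0027 0.0287]
h40-56 [ 31  36  18  34 165] px [299.8 168. ] [0.6078 0.0056 0.0464] ang 158.66 sd [0.0037 0.0291]
h40-56 [129  84   9  18  54] px [392.2 208.7] [ 0.4918 -0.2457  0.051 ] ang -172.38 sd [0.0053 0.0151]
h40-56 [36 89  7 20 64] px [299.7 213.9] [0.4787 0.0051 0.0517] ang -179.42 sd [0.003  0.0167]
h40-56 [13 90 21 20 90] px [280.7 217.1] [0.4706 0.0568 0.0503] ang -169.18 sd [0.0088 0.0173]
stop/caR [ 21  70  18  39 422] px [290.  206.3] [0.4983 0.031  0.0615] ang -177.37 sd [0.0145 0.0291]
stop/caR [130  83   8  18  79] px [393.7 206.4] [ 0.497  -0.2489  0.0588] ang -172.87 sd [0.005  0.0134]
stop/caR [ 12  91   7  18 101] px [275.  214.4] [0.4767 0.0713 0.0591] ang -177.67 sd [0.0051 0.0138]
knob [ 23  71  12  12 113] px [288.1 191.2] [0.5337 0.034  0.0943] ang -155.45 sd [0.0079 0.0082]
post [25 92  9  9 69] px [289. 211.] [0.4788 0.0303 0.1071] ang -135.82 sd [0.0061 0.0061]
```

View pics/crop1.png

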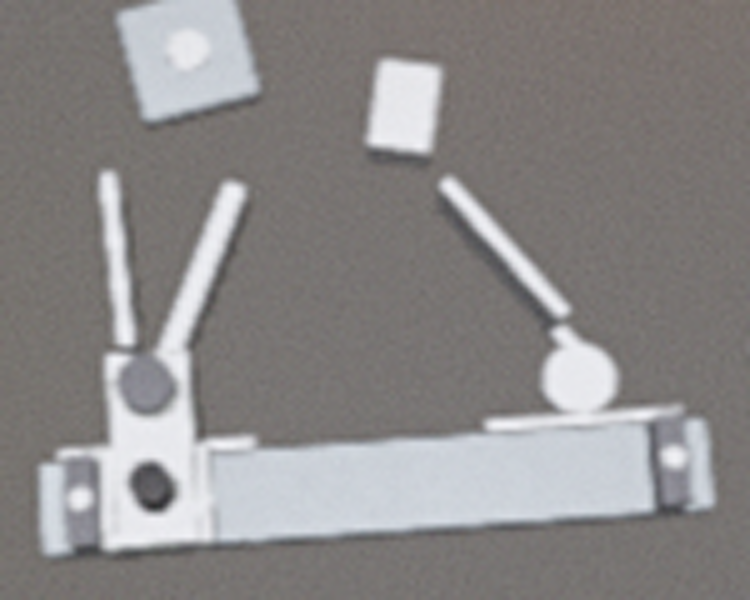

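The crop confirms the layout. The fixed sample leg is at crop (115,260), the blade at (205,265), the knob at (147,384) and the post at (152,487). The new leg is at (505,245) and the offcut at (404,107). In world coordinates the pivot is about (0.534, 0.034), with the jig yawed 3.7°, the sample at about 6.8°, the blade at about -21° and the leg at about 40°. The heights and the 55 mm post offset match the description. I'll close the gripper and go to the -y side of the blade.

Call:
{"method": "arm_command", "body": {
  "plan": [
    [[-30.8,-22.4,0,0,0,-0.414],[-30.8,-22.4,0,0,0,-0.414],[-30.8,-22.4,0,0,0,-0.414],[-30.8,-22.4,0,0,0,-0.414],[-30.8,-22.4,0,0,0,-0.414],[-30.8,-22.4,0,0,0,-0.414],[-30.8,-22.4,0,0,0,-0.414],[-30.8,-22.4,0,0,0,-0.414],[-30.8,-22.4,0,0,0,-0.414],[-30.8,-22.4,0,0,0,-0.414],[-30.8,-22.4,0,0,0,-0.414],[-30.8,-22.4,0,0,0,-0.414]]
  ],
  "gripper": 1,
  "force": 40
}}

```text
t: 1.1
tool_pos: [0.4262, 0.2718, 0.4043]
tool_rot: [0.102, -3.139, -0.001]
contact_force: [-0.2, -0.1, -0.8]
opening: 0.0
grip_force: 0.0
```

```bash
cat >> h.py <<'E'
piv=np.array([.534,.034]);a=np.radians(3.73)
J=np.array([[np.cos(a),-np.sin(a)],[np.sin(a),np.cos(a)]])
def go(jx,jy,tipz,yaw=np.pi/2+a):  # jig coords rel. to start pivot -> shift cm in tool axes, tool-z turn
    o=get_obs();M=R.from_rotvec(o['tool_rot']).as_matrix()
    t=np.r_[piv+J@[jx,jy],tipz+.173]
    dy=yaw-np.arctan2(M[1,1],M[0,1])
    print('t',o['t'],'shift',(M.T@(t-o['tool_pos'])*100).round(2),'turn',round(-dy,3),'tilt',M[:,2].round(4),'F',o['contact_force'].round(2))
E
python3 -c "
from h import *
go(.1,-.085,.12)"
```

```text
t 1.1 shift [-19.23 -32.93  11.1 ] turn -0.0 tilt [-1.1e-03  3.0e-04 -1.0e+00] F [-0.23 -0.07 -0.76]
```

Call:
{"method": "arm_command", "body": {
  "plan": [
    [[-19.2,-32.9,0,0,0,0],[-19.2,-32.9,0,0,0,0],[-19.2,-32.9,0,0,0,0],[-19.2,-32.9,0,0,0,0],[-19.2,-32.9,0,0,0,0],[-19.2,-32.9,0,0,0,0],[-19.2,-32.9,0,0,0,0],[-19.2,-32.9,0,0,0,0],[-19.2,-32.9,0,0,0,0],[-19.2,-32.9,0,0,0,0],[-19.2,-32.9,5,0,0,0],[-19.2,-32.9,8,0,0,0]]
  ]
}}

```text
t: 2.1
tool_pos: [0.6411, -0.0424, 0.3267]
tool_rot: [-0.105, 3.133, -0.001]
contact_force: [-0.3, -0.2, -1.0]
opening: 0.0002
grip_force: 0.0
```

```bash
python3 -c "
from h import *
go(.1,-.085,.03)"
```

```text
t 2.1 shift [ 0.27 -0.16 12.37] turn 0.002 tilt [ 6.6e-03 -5.0e-04 -1.0e+00] F [-0.29 -0.22 -1.01]
```

Call:
{"method": "arm_command", "body": {
  "plan": [
    [[0,0,4,0,0,0],[0.2,0,8,0,0,0],[0.2,0,11,0,0,0],[0.2,0,12.4,0,0,0],[0.2,0,12.4,0,0,0],[0.2,0,12.4,0,0,0]]
  ]
}}

```text
t: 2.6
tool_pos: [0.6379, -0.0424, 0.201]
tool_rot: [0.107, -3.14, -0.0]
contact_force: [0.7, -0.2, 0.7]
opening: 0.0001
grip_force: 0.0
```

```bash
python3 -c "
from h import *
go(.1,-.025,.03)
im,W=cloud('side');cv2.imwrite('pics/s1.png',cv2.resize(im[130:290,240:440],None,fx=3.5,fy=3.5))"
```

```text
t 2.6 shift [-0.15  5.8  -0.2 ] turn 0.003 tilt [-3.e-04  3.e-04 -1.e+00] F [ 0.68 -0.15  0.69]
```

View pics/s1.png

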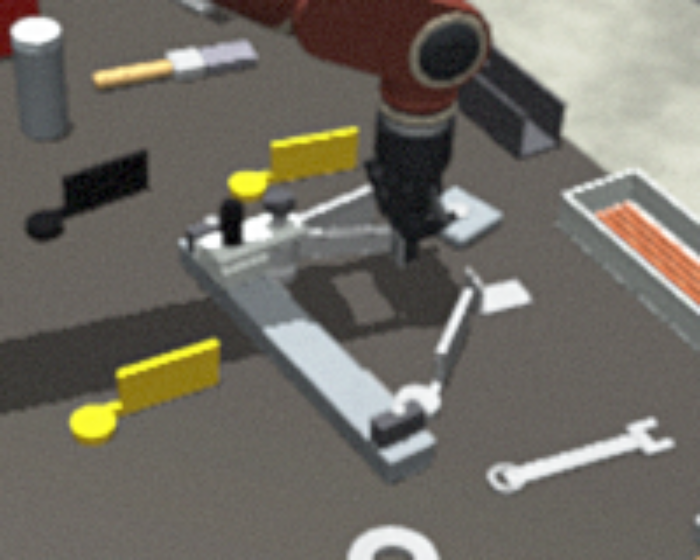

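The closed fingers are down at crop (405,250), on the free side of the blade and clear of the leg and offcut. I'll push slowly.

Call:
{"method": "arm_command", "body": {
  "plan": [
    [[-0.1,0.5,0,0,0,0],[-0.1,1.0,0,0,0,0],[-0.1,1.5,0,0,0,0],[-0.1,2.0,0,0,0,0],[-0.1,2.5,0,0,0,0],[-0.1,3.0,0,0,0,0],[-0.1,3.5,0,0,0,0],[-0.1,4.0,0,0,0,0],[-0.1,4.5,0,0,0,0],[-0.1,4.9,0,0,0,0],[-0.1,5.2,0,0,0,0],[-0.1,5.3,0,0,0,0]]
  ]
}}

```text
t: 3.65
tool_pos: [0.635, 0.0098, 0.2006]
tool_rot: [0.105, -3.14, -0.0]
contact_force: [1.0, -0.9, 0.8]
opening: 0.0001
grip_force: 0.3
```

```bash
cat >> h.py <<'E'
def bars(n='top'):
    im,W=cloud(n); z_=W[...,2]
    for lo,hi in((.038,.053),):
        m=np.zeros(z_.shape,np.uint8); m[115:190,260:410]=((z_>lo)&(z_<hi))[115:190,260:410]
        k,l,s,c=cv2.connectedComponentsWithStats(m)
        for i in range(1,k):
            if s[i,4]<25: continue
            q=W[l==i];mu=q.mean(0);w,V=np.linalg.eigh(np.cov((q-mu)[:,:2].T));d=V[:,1]*np.sign(V[0,1])
            print(s[i],mu.round(4),'ang',np.degrees(np.arctan2(d[1],d[0])).round(2),'sd',np.sqrt(w).round(4))
    return im,W
E
python3 -c "
from h import *
go(.1,-.015,.03); bars()"
```

```text
t 3.65 shift [-0.08  1.57 -0.24] turn 0.002 tilt [-2.e-04  1.e-04 -1.e+00] F [ 1.03 -0.91  0.77]
[348 150  25  29 118] [ 0.6169 -0.1601  0.0485] ang 40.04 sd [0.0028 0.0293]
```

Call:
{"method": "arm_command", "body": {
  "plan": [
    [[0,0.3,0,0,0,0],[0,0.6,0,0,0,0],[0,0.8,0,0,0,0],[0,1.0,0,0,0,0],[0,1.0,0,0,0,0]]
  ]
}}

```text
t: 4.12
tool_pos: [0.6344, 0.0196, 0.2007]
tool_rot: [0.104, -3.14, -0.0]
contact_force: [-1.4, -0.1, 0.0]
opening: 0.0002
grip_force: 0.0
```

Call:
{"method": "arm_command", "body": {
  "plan": [
    [[0,0.1,0,0,0,0],[0,0.1,0,0,0,0]]
  ]
}}

```text
t: 4.28
tool_pos: [0.6343, 0.0203, 0.2007]
tool_rot: [0.104, -3.14, -0.0]
contact_force: [-0.1, -0.3, -0.6]
opening: 0.0003
grip_force: 0.1
```

Call:
{"method": "arm_command", "body": {
  "plan": [
    [[0,0.1,0,0,0,0],[0,0.1,0,0,0,0]]
  ]
}}

```text
t: 4.45
tool_pos: [0.6343, 0.0212, 0.2007]
tool_rot: [0.104, -3.14, -0.0]
contact_force: [0.0, -0.8, 0.4]
opening: 0.0005
grip_force: 0.2
```

Call:
{"method": "arm_command", "body": {
  "plan": [
    [[0,0.1,0,0,0,0],[0,0.15,0,0,0,0],[0,0.15,0,0,0,0]]
  ]
}}

```text
t: 4.7
tool_pos: [0.6342, 0.0228, 0.2007]
tool_rot: [0.104, -3.14, -0.0]
contact_force: [0.7, -0.7, 0.2]
opening: -0.0003
grip_force: 0.2
```

Call:
{"method": "arm_command", "body": {
  "plan": [
    [[0,0.1,0,0,0,0],[0,0.1,0,0,0,0]]
  ]
}}

```text
t: 4.87
tool_pos: [0.6342, 0.0232, 0.2007]
tool_rot: [-0.104, 3.14, -0.003]
contact_force: [0.3, -4.0, -0.8]
opening: 0.0002
grip_force: 2.1
```

Call:
{"method": "arm_command", "body": {
  "plan": [
    [[0,0.1,0,0,0,0],[0,0.1,0,0,0,0]]
  ]
}}

```text
t: 5.03
tool_pos: [0.6341, 0.0236, 0.2007]
tool_rot: [-0.104, 3.14, -0.005]
contact_force: [0.4, -8.0, -0.1]
opening: -0.0001
grip_force: 3.7
```

Call:
{"method": "arm_command", "body": {
  "plan": [
    [[0,0,0,0,0,0],[0,0,0,0,0,0],[0,0,0,0,0,0],[0,0,0,0,0,0]]
  ]
}}

```text
t: 5.37
tool_pos: [0.6341, 0.0236, 0.2008]
tool_rot: [-0.104, 3.14, -0.004]
contact_force: [0.9, -6.7, -0.9]
opening: 0.0
grip_force: 3.5
```

Call:
{"method": "arm_command", "body": {
  "plan": [
    [[0,-0.1,0,0,0,0],[0,-0.2,0,0,0,0],[0,-1.0,0,0,0,0],[0,-2.5,0,0,0,0],[0,-3,-3,0,0,0],[0,-3,-7,0,0,0],[0,-3,-10,0,0,0],[0,-3,-10,0,0,0]]
  ]
}}

```text
t: 6.03
tool_pos: [0.6385, -0.0065, 0.3097]
tool_rot: [-0.102, 3.126, -0.003]
contact_force: [1.1, -0.3, 1.0]
opening: -0.0002
grip_force: 0.0
```

```bash
python3 -c "
from h import *
go(0,0,.10); bars()"
```

```text
t 6.0333 shift [10.21  4.74  3.52] turn 0.0 tilt [ 0.0139 -0.0014 -0.9999] F [ 1.12 -0.31  1.03]
[347 150  26  29 122] [ 0.6189 -0.1584  0.0483] ang 39.89 sd [0.0027 0.0285]
```

Call:
{"method": "arm_command", "body": {
  "plan": [
    [[3.5,1.5,0,0,0,0],[7,3,0,0,0,0],[10,4.7,0,0,0,0],[10,4.7,0.5,0,0,0],[10,4.7,0.5,0,0,0],[10,4.7,0.5,0,0,0]]
  ]
}}

```text
t: 6.58
tool_pos: [0.533, 0.0348, 0.2949]
tool_rot: [0.104, -3.139, -0.0]
contact_force: [1.0, -0.1, -0.1]
opening: 0.0
grip_force: 0.0
```

```bash
python3 -c "
from h import *
go(0,0,.10);bars()
im,W=cloud('side');cv2.imwrite('pics/s2.png',cv2.resize(im[130:290,240:440],None,fx=3.5,fy=3.5))"
```

```text
t 6.5833 shift [-0.1  -0.08  2.18] turn 0.001 tilt [-1.1e-03  1.0e-04 -1.0e+00] F [ 1.02 -0.12 -0.15]
[348 150  25  29 122] [ 0.6173 -0.1597  0.0482] ang 40.09 sd [0.0027 0.0282]
```

View pics/s2.png

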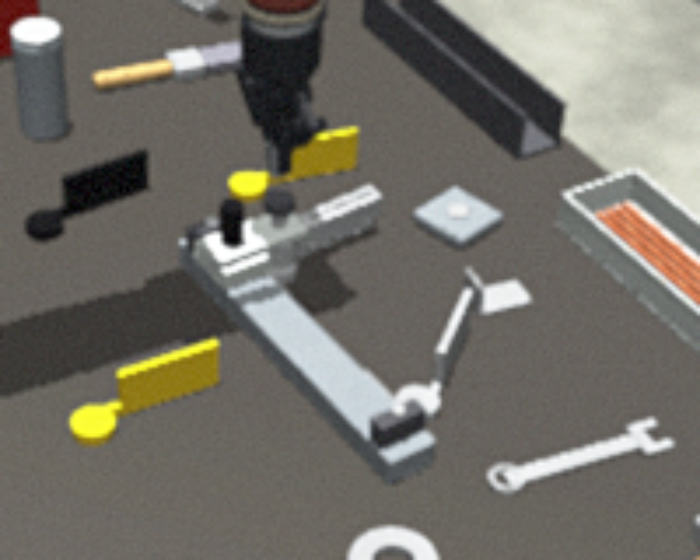

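The blade now lies flush along the sample, at crop (350,215), and the fingertips are over the knob at (280,200). Next I'll press the lock.

Call:
{"method": "arm_command", "body": {
  "plan": [
    [[0,0,1,0,0,0],[0,0,2,0,0,0],[0,0,2.5,0,0,0],[0,0,2.8,0,0,0],[0,0,3.0,0,0,0],[0,0,3.0,0,0,0]]
  ]
}}

```text
t: 7.18
tool_pos: [0.5331, 0.035, 0.265]
tool_rot: [0.104, -3.139, -0.0]
contact_force: [0.1, 0.1, -0.1]
opening: -0.0001
grip_force: 0.0
```

Call:
{"method": "arm_command", "body": {
  "plan": [
    [[0,0,0.15,0,0,0],[0,0,0.3,0,0,0],[0,0,0.3,0,0,0]]
  ]
}}

```text
t: 7.43
tool_pos: [0.5332, 0.0351, 0.2629]
tool_rot: [-0.104, 3.139, -0.0]
contact_force: [0.5, -0.2, 1.5]
opening: 0.0003
grip_force: 0.4
```

Call:
{"method": "arm_command", "body": {
  "plan": [
    [[0,0,0.1,0,0,0],[0,0,0.2,0,0,0],[0,0,0.2,0,0,0]]
  ]
}}

```text
t: 7.68
tool_pos: [0.5332, 0.0351, 0.2608]
tool_rot: [-0.104, 3.139, 0.0]
contact_force: [-0.9, -0.3, 2.0]
opening: -0.0001
grip_force: 1.0
```

Call:
{"method": "arm_command", "body": {
  "plan": [
    [[0,0,0.1,0,0,0],[0,0,0.2,0,0,0],[0,0,0.2,0,0,0]]
  ]
}}

```text
t: 7.93
tool_pos: [0.5333, 0.0351, 0.2589]
tool_rot: [-0.104, 3.139, 0.0]
contact_force: [-0.4, -0.5, 4.0]
opening: 0.0002
grip_force: 1.7
```

Call:
{"method": "arm_command", "body": {
  "plan": [
    [[0,0,0.1,0,0,0],[0,0,0.1,0,0,0]]
  ]
}}

```text
t: 8.1
tool_pos: [0.5334, 0.0351, 0.2588]
tool_rot: [-0.104, 3.14, 0.0]
contact_force: [-3.1, -0.2, 8.9]
opening: 0.0002
grip_force: 4.3
```

Call:
{"method": "arm_command", "body": {
  "plan": [
    [[0,0,0.08,0,0,0],[0,0,0.08,0,0,0],[0,0,0.08,0,0,0]]
  ]
}}

```text
t: 8.35
tool_pos: [0.5335, 0.0351, 0.2588]
tool_rot: [-0.104, 3.14, -0.0]
contact_force: [-5.5, 0.6, 11.5]
opening: -0.0001
grip_force: 6.2
```

Call:
{"method": "arm_command", "body": {
  "plan": [
    [[0,0,-1,0,0,0],[0,0,-3,0,0,0],[0,0,-6,0,0,0],[0,0,-6,0,0,0],[4,3.8,-6,0,0,0],[5.5,3.8,-6,0,0,0],[5.5,3.8,-6,0,0,0],[5.5,3.8,-6,0,0,0]]
  ]
}}

```text
t: 9.02
tool_pos: [0.4748, 0.0698, 0.3162]
tool_rot: [0.106, -3.14, 0.0]
contact_force: [0.3, 0.0, -0.2]
opening: 0.0003
grip_force: 0.0
```

```bash
python3 -c "
from h import *
go(-.055,.040,.075)
im,W=bars()
im,W=bars('side')
rel=(W[...,:2]-piv)@J; z=W[...,2]
for n,x,y,r in(('knob',0,0,.02),('stop',-.055,.042,.012),('stopfar',-.055,-.283,.012)):
    m=(np.hypot(rel[...,0]-x,rel[...,1]-y)<r)&(z<.13); print(n,m.sum(),np.percentile(z[m],[50,90,99]).round(4) if m.any() else '')
"
```

```text
t 9.0167 shift [-0.18  0.05  6.82] turn 0.002 tilt [-2.e-04 -1.e-04 -1.e+00] F [ 0.3   0.01 -0.2 ]
[280 149  10  30 162] [0.6292 0.0481 0.0471] ang 11.84 sd [0.0056 0.0212]
[347 150  26  29 125] [ 0.6166 -0.1604  0.0482] ang 40.43 sd [0.0028 0.0294]
[355 125  47  40 159] [0.9253 0.2432 0.0457] ang -89.99 sd [0.003  0.1008]
[344 127  47  42 165] [0.8708 0.2389 0.0458] ang 89.93 sd [0.0026 0.0994]
[318 167  25   8  88] [0.6514 0.1612 0.0458] ang -9.95 sd [0.0039 0.0299]
[260 173  23  11  87] [0.4301 0.2199 0.0459] ang 4.05 sd [0.0039 0.0277]
[332 183  18   7  62] [0.6361 0.0453 0.0478] ang -2.9 sd [0.0071 0.0178]
[401 183   9   7  31] [ 0.8491 -0.0494  0.0438] ang 24.82 sd [0.0064 0.0152]
knob 98 [0.0755 0.0869 0.0893]
stop 15 [0.0604 0.0651 0.067 ]
stopfar 53 [0.0559 0.0617 0.0642]
```

Call:
{"method": "arm_command", "body": {
  "plan": [
    [[-0.2,0,2.5,0,0,0],[-0.2,0,5,0,0,0],[-0.2,0,6.5,0,0,0],[-0.2,0,6.5,0,0,0],[-0.2,0,6.5,0,0,0],[-0.2,-0.5,6.5,0,0,0],[-0.2,-1.0,6.5,0,0,0],[-0.2,-1.4,6.5,0,0,0],[-0.2,-1.8,6.5,0,0,0],[-0.2,-2.2,6.5,0,0,0],[-0.2,-2.6,6.5,0,0,0],[-0.2,-3,6.5,0,0,0]]
  ]
}}

```text
t: 10.12
tool_pos: [0.4802, 0.0393, 0.2528]
tool_rot: [-0.104, 3.138, 0.001]
contact_force: [0.8, 4.2, 2.4]
opening: -0.0006
grip_force: 2.1
```

```bash
python3 -c "
from h import *
go(-.055,-.213+.01,.078)
im,W=cloud('side');cv2.imwrite('pics/s3.png',cv2.resize(im[130:290,240:440],None,fx=3.5,fy=3.5))"
```

```text
t 10.1167 shift [  0.19 -21.18   0.17] turn 0.001 tilt [ 2.1e-03  7.0e-04 -1.0e+00] F [0.81 4.21 2.38]
```

View pics/s3.png

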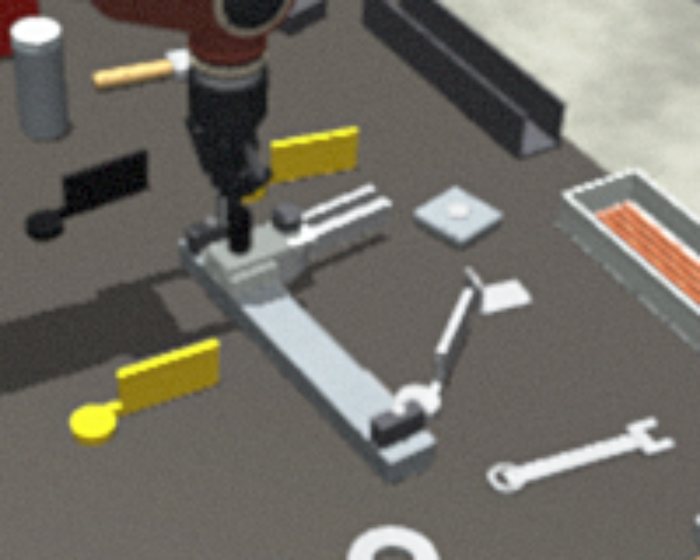

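The blade has left the sample and is parallel to it, and the carriage is sliding under the finger at crop (238,225). I'll keep pushing.

Call:
{"method": "arm_command", "body": {
  "plan": [
    [[0,-0.6,0,0,0,0],[0,-1.2,0,0,0,0],[0.1,-1.8,0,0,0,0],[0.1,-2.4,0,0,0,0],[0.1,-3.0,0,0,0,0],[0.1,-3.6,0,0,0,0],[0.1,-4.2,0,0,0,0],[0.1,-4.8,0,0,0,0],[0.1,-5.4,0,0,0,0],[0.1,-6.0,0,0,0,0],[0.1,-6.6,0,0,0,0],[0.1,-7.2,0,0,0,0]]
  ]
}}

```text
t: 11.17
tool_pos: [0.4836, -0.0325, 0.2521]
tool_rot: [-0.104, 3.139, 0.002]
contact_force: [2.2, 5.4, 1.5]
opening: 0.0
grip_force: 2.4
```

Call:
{"method": "arm_command", "body": {
  "plan": [
    [[0,-0.6,0,0,0,0],[0,-1.2,0,0,0,0],[0,-1.8,0,0,0,0],[0,-2.4,0,0,0,0],[0,-3.0,0,0,0,0],[0,-3.6,0,0,0,0],[0,-4.2,0,0,0,0],[0,-4.8,0,0,0,0],[0,-5.4,0,0,0,0],[0,-6.0,0,0,0,0],[0,-6.6,0,0,0,0],[0,-7.2,0,0,0,0]]
  ]
}}

```text
t: 12.17
tool_pos: [0.4883, -0.1043, 0.2519]
tool_rot: [-0.104, 3.14, 0.002]
contact_force: [2.2, 5.3, 3.6]
opening: -0.0003
grip_force: 2.4
```

```bash
python3 -c "
from h import *
go(-.055,-.213,.078);bars()"
```

```text
t 12.1667 shift [ 0.05 -7.8   0.08] turn 0.001 tilt [ 2.0e-04  1.2e-03 -1.0e+00] F [2.19 5.27 3.59]
[339 145   7  24 102] [ 0.6399 -0.1116  0.0461] ang 7.29 sd [0.0036 0.019 ]
[280 149   6  36  99] [0.6122 0.0532 0.0488] ang 6.44 sd [0.0024 0.0291]
[348 150  25  28 116] [ 0.6177 -0.1595  0.0482] ang 40.07 sd [0.0026 0.0274]
```

Call:
{"method": "arm_command", "body": {
  "plan": [
    [[0,-0.6,0,0,0,0],[0,-1.2,0,0,0,0],[0,-1.8,0,0,0,0],[0,-2.4,0,0,0,0],[0,-3.0,0,0,0,0],[0,-3.6,0,0,0,0],[0,-4.2,0,0,0,0],[0,-4.8,0,0,0,0],[0,-5.4,0,0,0,0],[0,-6.0,0,0,0,0],[0,-6.5,0,0,0,0],[0,-6.8,0,0,0,0]]
  ]
}}

```text
t: 13.22
tool_pos: [0.4925, -0.1721, 0.2516]
tool_rot: [0.104, -3.139, -0.002]
contact_force: [0.3, 4.5, 3.2]
opening: 0.0001
grip_force: 2.5
```

Call:
{"method": "arm_command", "body": {
  "plan": [
    [[0,-0.2,0,0,0,0],[0,-0.4,0,0,0,0],[0,-0.4,0,0,0,0]]
  ]
}}

```text
t: 13.47
tool_pos: [0.4928, -0.1762, 0.2516]
tool_rot: [0.104, -3.139, 0.0]
contact_force: [-0.5, 2.9, 2.4]
opening: 0.0001
grip_force: 1.3
```

Call:
{"method": "arm_command", "body": {
  "plan": [
    [[0,-0.15,0,0,0,0],[0,-0.3,0,0,0,0],[0,-0.3,0,0,0,0]]
  ]
}}

```text
t: 13.72
tool_pos: [0.493, -0.1791, 0.2516]
tool_rot: [0.104, -3.139, 0.0]
contact_force: [-1.2, 3.3, 1.6]
opening: 0.0001
grip_force: 1.6
```

Call:
{"method": "arm_command", "body": {
  "plan": [
    [[0,-0.15,0,0,0,0],[0,-0.3,0,0,0,0],[0,-0.3,0,0,0,0]]
  ]
}}

```text
t: 13.97
tool_pos: [0.4932, -0.1823, 0.2516]
tool_rot: [0.104, -3.139, 0.0]
contact_force: [-1.2, 2.8, 1.0]
opening: -0.0003
grip_force: 1.5
```

Call:
{"method": "arm_command", "body": {
  "plan": [
    [[0,-0.1,0,0,0,0],[0,-0.2,0,0,0,0],[0,-0.2,0,0,0,0]]
  ]
}}

```text
t: 14.22
tool_pos: [0.4934, -0.1842, 0.2516]
tool_rot: [0.104, -3.139, 0.0]
contact_force: [-2.1, 3.4, 1.0]
opening: 0.0004
grip_force: 1.6
```

Call:
{"method": "arm_command", "body": {
  "plan": [
    [[0,-0.1,0,0,0,0],[0,-0.2,0,0,0,0],[0,-0.2,0,0,0,0]]
  ]
}}

```text
t: 14.47
tool_pos: [0.4935, -0.1862, 0.2517]
tool_rot: [0.104, -3.139, 0.0]
contact_force: [-1.5, 3.6, -0.0]
opening: 0.0002
grip_force: 1.6
```

```bash
python3 -c "
from h import *
go(-.055,-.2135,.078);im,W=bars()
rel=(W[...,:2]-piv)@J;z=W[...,2]
m=(z>.078)&(z<.1)&(np.abs(rel[...,0])<.025)&(rel[...,1]>-.29)&(rel[...,1]<-.17);print(m.sum(),rel[m].mean(0),z[m].mean())
cv2.imwrite('pics/t4.png',cv2.resize(im[115:235,260:410],None,fx=5,fy=5,interpolation=cv2.INTER_CUBIC))"
```

```text
t 14.4667 shift [0.03 0.36 0.07] turn 0.001 tilt [-5.e-04 -1.e-04 -1.e+00] F [-1.53  3.6  -0.03]
[367 142  10  17 103] [ 0.6592 -0.1944  0.0476] ang 13.09 sd [0.0059 0.0123]
[280 149   7  36 101] [0.6091 0.0529 0.0491] ang 6.8 sd [0.0023 0.0288]
0 [nan nan] nan<string>:5: RuntimeWarning: Mean of empty slice.
  ret = um.true_divide(
  ret = ret.dtype.type(ret / rcount)
```

View pics/t4.png

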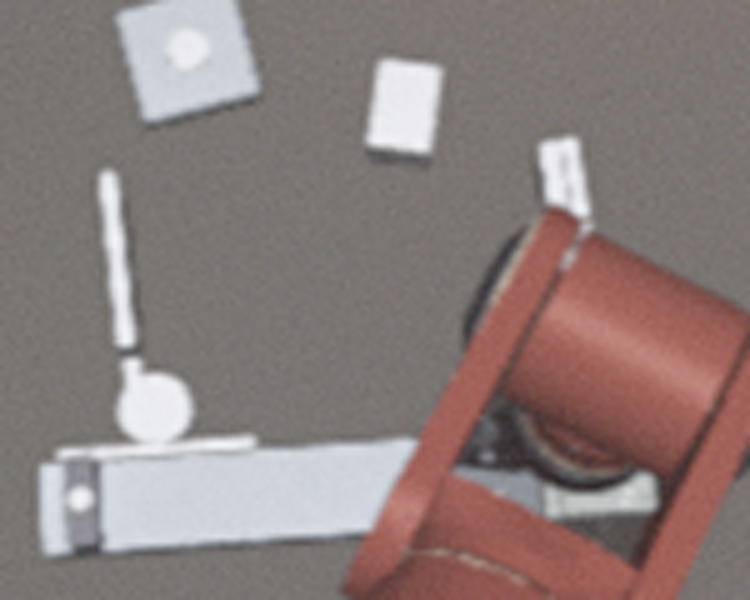

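The blade and new leg are together at crop (562,180), parallel to the sample. The stop is not felt yet, so I'll push on.

Call:
{"method": "arm_command", "body": {
  "plan": [
    [[0,-0.1,0,0,0,0],[0,-0.2,0,0,0,0],[0,-0.2,0,0,0,0]]
  ]
}}

```text
t: 14.77
tool_pos: [0.4937, -0.187, 0.2516]
tool_rot: [0.104, -3.139, -0.007]
contact_force: [-2.8, 9.4, 2.8]
opening: 0.0002
grip_force: 5.1
```

Call:
{"method": "arm_command", "body": {
  "plan": [
    [[0,-0.1,0,0,0,0],[0,-0.15,0,0,0,0],[0,-0.15,0,0,0,0]]
  ]
}}

```text
t: 15.02
tool_pos: [0.4938, -0.1876, 0.2516]
tool_rot: [0.104, -3.138, -0.011]
contact_force: [-4.2, 15.1, 6.4]
opening: -0.0001
grip_force: 7.7
```

Call:
{"method": "arm_command", "body": {
  "plan": [
    [[0,-0.1,0,0,0,0],[0,-0.1,0,0,0,0]]
  ]
}}

```text
t: 15.18
tool_pos: [0.4938, -0.188, 0.2517]
tool_rot: [0.104, -3.138, -0.015]
contact_force: [-4.4, 18.3, 6.9]
opening: 0.0001
grip_force: 9.5
```

It is at the stop, since the force rises steeply while the position holds. I'll back off and clear the view.

Call:
{"method": "arm_command", "body": {
  "plan": [
    [[0,0.2,0,0,0,0],[0,0.6,0,0,0,0],[0,2,0,0,0,0],[0,3,-3,0,0,0],[0,5,-7,0,0,0],[0,8,-11,0,0,0],[0,12,-14,0,0,0],[0,16,-14,0,0,0],[0,20,-14,0,0,0],[0,24,-14,0,0,0],[0,26,-14,0,0,0],[0,26,-14,0,0,0]]
  ]
}}

```text
t: 16.18
tool_pos: [0.4761, 0.0733, 0.3929]
tool_rot: [-0.113, 3.136, 0.002]
contact_force: [-0.4, -0.2, 0.1]
opening: -0.0002
grip_force: 0.0
```

```bash
python3 -c "
from h import *
im,W=bars()
rel=(W[...,:2]-piv)@J;z=W[...,2]
for n,x in(('knob',0),('post',-.055)):
    m=(z>.078)&(z<.115)&(np.abs(rel[...,0]-x)<.022)&(np.abs(rel[...,1]+.24)<.04);print(n,m.sum(),rel[m].mean(0).round(4),np.percentile(z[m],90).round(4))
cv2.imwrite('pics/t5.png',cv2.resize(im[115:235,260:410],None,fx=5,fy=5,interpolation=cv2.INTER_CUBIC))"
```

```text
[367 142  13  38 264] [ 0.6276 -0.1981  0.0471] ang 7.3 sd [0.0059 0.0298]
[280 149   5  20  45] [0.6375 0.0557 0.0483] ang 9.86 sd [0.0022 0.0148]
knob 111 [-0.0004 -0.2389] 0.0873
post 78 [-0.0566 -0.2383] 0.1102
```

View pics/t5.png

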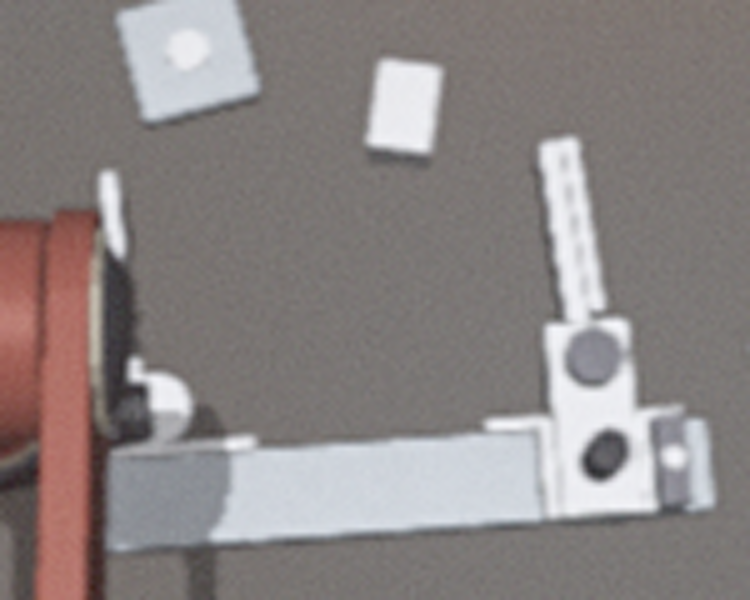

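The carriage butts against the far stop at crop (655,460), the knob is down, and the leg and blade lie together at about 7°, in line with the sample. The bystanders in view are untouched. I'll hand in.

```bash
python3 -c "
from station import *
print(finish_job())"
```

```text
the job is handed in; nothing more can be done
None
```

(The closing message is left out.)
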